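# Shut and latch the loaded test box

## Robot

A 6-joint arm with a two-finger parallel gripper is mounted at the origin on the work surface. World frame = base frame: x ahead of the robot, y to its left, z up, the work surface at z = 0. Lengths are in m, angles in rad, forces in N, time in s.
With the tool pointing down it reaches from about 0.35 to 0.95 m from the base axis. Payload 17.4 kg.
Tool frame: the origin (TCP) lies between the finger pads; the fingertips stand 14 mm ahead of it and the grasp point (between the pads) lies 5 mm behind it (r.finger_overhang is the distance from the TCP to the fingertips, in m); y points along the fingers, x is the direction in which the jaws open and shut, and the axes are right-handed (so a half turn about y gives the same grasp; the last joint's range is limited). The gripper opens to 93 mm and grips with 3 to 60 N. Pads are 15 mm wide; open, the fingers measure 128 mm over their backs; the gripper's body (75 mm by 188 mm) begins 65 mm behind the grasp point.
Start: joints at [1.225, 0.116, 1.442, -0, 1.584, -0.038], TCP at [0.205, 0.643, 0.233] pointing down, gripper open.
Joint ranges: [-2.83, 2.83], [-0.83, 2.19], [0.07, 2.5], [-1.14, 4.28], [0.01, 3], [-2.97, 2.97]. Speed limits (rad/s): [1.89, 1.89, 2.22, 3.14, 3.14, 3.14].

## Interface

Orientations are given as a 3x3 rotation matrix whose columns are the frame's x, y, z axes.
In Python, from station import r gives the robot as it stands. The module is installed in compiled form; this text tells all that it offers.
- The arm moves only by the shell command python3 -m jog 'ROWS' [FORCE]. ROWS is JSON, a list of rows, each a list of 3 entries, a list of its own where there are three numbers: the shift along the tool's x, y, z in m, then the turn, a rotation vector about the tool's x, y, z in rad, then the opening, from 0 (shut) to 1 (fully open). In form: [[[x, y, z], [rx, ry, rz], claw], ...]. A call has 1 to 12 rows; each row shifts and turns the commanded pose from where the row before left it, along the tool's axes as they then stand; what a row does not reach is not made up. A row lasts 1/8 s, in which the tool goes at most 62.5 mm and 10.7 degrees, less where a joint would pass 70% of its speed; a pose out of reach is approached as far as the arm can. A call is refused whole if a number of a shift passes 0.0625 or a number of a turn 0.188, either way. A call with a gripper value outside its range is refused whole. The fingers move at their own pace and stop on an object; FORCE is the grip in N (left out, the last holds). Time passes only in rows, so rows that do not move let the fingers close. It gives the time, the measured TCP pose, the force and the opening at its end, in the units of the state.
- r.state(): the state, without advancing time (a new reading comes with each control period).
- r.read_camera(name): name is "side" or "top"; returns a dict with "color" (400x640x3 uint8, red, green, blue), "range_z" (400x640 float32, m along the optical axis (not along the pixel's ray), 0 where there is no reading), "camera_matrix" (3x3 intrinsics, pixels), "R" (3x3) and "t" (3): a world point X has camera coordinates R X + t. Camera axes: x right, y down, z forward; pixel columns grow to the right and rows downward; lengths in m; the calibration is good to about 2 mm. A picture is of the moment at which its call begins.
- r.job_done(): hands the job in, once; it reports no verdict.
The state is a dict: "clock": time; "joint_positions": joint angles; "qd": joint speeds; "joint_efforts": joint torques, N m; "ee_pos": TCP position; "orientation": TCP orientation; "contact_force": force on the tool from outside, world axes, zero at the start; "moment": the same for the moment, N m; "finger_gap": finger opening in m.
Only numpy, scipy, OpenCV 4.12 (cv2) and the standard library are available. Lean on these libraries where they do the work, as an engineer would, in place of code of your own. Each camera call takes 0.05 s, during which the arm holds its last target.

## Task

Of the two test boxes, push shut, without slamming it, the lid of the one that has the power supply in it; then, with that lid fully down, push its slide latch all the way across. Only push with the closed fingertips: grip or lift nothing, and leave the other box, the power supply and everything else on the bench as they are.

Things in the scene. Friction and masses are not known exactly. Their poses are not given: they have to be found in the camera images.
- box_a: the test box that holds the power supply: grey steel test box fixed to the bench, 180 (x) by 150 (y) by 70 mm high, open at the top, walls and floor 5 mm; origin: centre of its underside; its own -x side is the front (roughly towards the robot, turned up to 0.4 rad), +y its left as seen from the robot. A clear lid is hinged along its rear (+x) top edge and a slide latch sits on its front. box_a may stand on either side of the other box
- lid_a (a joint): lid of box_a: angle in rad, 0 = shut flat on the box, starts at 1.15 to 1.4 (stands nearly upright, leaning a little to the front), stop at 1.5. A stiff friction hinge keeps it where it is left, also half shut; about 1 to 3 N at 120 mm from the hinge moves it (more as it nears upright)
- lid_a_hinge (a point): middle of the hinge line of lid_a, on the box's rear top edge, 70 mm above the bench, at the height of the lid's underside when shut; its x, y, z axes turn with the lid and equal the box's when shut; the hinge line is y. The lid runs 180 mm from here along its own -x; it is a flat clear panel in a flush aluminium frame, 180 by 150 by 6 mm, flat on its outer (+z) face. Pushing the outer face from behind and above shuts it
- lid_a_edge (a point): middle of the free front edge of lid_a, on its outer face, axes turn with the lid; 180 mm from the hinge. A small steel keeper (look only) reaches 24 mm beyond it, on the +y half
- latch_a (a joint): slide latch of box_a: travel in m along the box's own +y; 0 = fully open, 0.036 = fully across at its stop (bolt through the lid's keeper); starts at 0 to 0.006; stiff, moves with about 2 N and stays where left
- latch_a_tab (a point): centre of the top of the latch's upright black thumb tab, a block 12 (x) by 14 (y) mm whose top is 101 mm above the bench, 25 mm above the shut lid's outer face (at 76 mm); below that it goes on down to 51 mm. It stands 18 mm in front of the box's front wall and 34 mm to the -y side of the box's middle when open. Nothing stands beside it above the level of the lid. Axes as the box
- psu: loose power supply module, perforated aluminium case 110 by 75 by 34 mm with a black terminal strip (42 mm high over it), 0.3 to 0.5 kg, lying on the floor of box_a; origin: centre of its underside
- box_b: the other test box, holding only a small circuit board; to be left alone: grey steel test box fixed to the bench, 180 (x) by 150 (y) by 70 mm high, open at the top, walls and floor 5 mm; origin: centre of its underside; its own -x side is the front (roughly towards the robot, turned up to 0.4 rad), +y its left as seen from the robot. A clear lid is hinged along its rear (+x) top edge and a slide latch sits on its front
- lid_b (a joint): lid of box_b: angle in rad, 0 = shut flat on the box, starts at 1.15 to 1.4 (stands nearly upright, leaning a little to the front), stop at 1.5. A stiff friction hinge keeps it where it is left, also half shut; about 1 to 3 N at 120 mm from the hinge moves it (more as it nears upright)
- lid_b_edge (a point): middle of the free front edge of lid_b, on its outer face
- latch_b (a joint): slide latch of box_b: travel in m along the box's own +y; 0 = fully open, 0.036 = fully across at its stop (bolt through the lid's keeper); starts at 0 to 0.006; stiff, moves with about 2 N and stays where left
- board: loose green circuit board 70 by 50 mm lying in box_b; origin: centre of its underside
- jar: small jar with black cap, diameter 36, height 55 mm, standing between the two boxes; origin: centre of its underside
- phone: black phone 74 by 150 by 9 mm lying at the robot's side of the boxes
- driver: screwdriver lying on the robot's side of the boxes
- mug: white mug, diameter 80, height 90 mm, to the left of the boxes
- spool: grey plastic spool, diameter 56, height 42 mm, to the right of the boxes
- marker: white marker pen with black cap, 140 mm long, 17 mm thick, on the robot's side of the boxes
Things that resemble listed ones, but are neither listed nor needed, are in the scene too. Of the things shaped like the psu, the aluminium one is meant.

How it is judged:
On the way, in this order (a step that is already met when the one before it is completed fails the run):
1. the lid of the loaded box is pushed fully shut while its latch is still open (value of joint lid_a below 0.06 rad and value of joint latch_a below 0.015 m), for 0.2 s.
2. with the lid down, the latch is pushed all the way across (value of joint lid_a below 0.06 rad and value of joint latch_a above 0.03 m), for 0.2 s.
At the end, for the whole second after the job is handed in: the loaded box's lid is within 0.06 rad of flat shut and its latch at least 30 of its 36 mm across; the power supply is within 20 mm and every other loose thing within 30 mm of where it began; the other box's lid edge is within 30 mm of where it was and its latch still open (under 15 mm) (all of step 2 and distance of psu from where it was at the start of the episode below 0.02 m and linear speed of psu below 0.02 m/s and distance of each of lid_b_edge, jar, phone, driver, mug, spool, marker, board from where it was at the start of the episode below 0.03 m and value of joint latch_b below 0.015 m); the robot touches nothing.
It fails at once if the lid is slammed (turns shut faster than 2.5 rad/s) (velocity of joint lid_a below -2.5 rad/s).
It fails at once if the lid or the latch tab is gripped: it is between the finger pads ((x of the grasp point in the frame of lid_a_edge between -0.015 and 0.18 m and y of the grasp point in the frame of lid_a_edge between -0.085 and 0.085 m and z of the grasp point in the frame of lid_a_edge between -0.011 and 0.003 m) or (x of the grasp point in the frame of latch_a_tab between -0.01 and 0.01 m and y of the grasp point in the frame of latch_a_tab between -0.009 and 0.009 m and z of the grasp point in the frame of latch_a_tab between -0.05 and 0.01 m)).
It fails at once if the power supply is lifted or shifted more than 20 mm (distance of psu from where it was at the start of the episode above 0.02 m).
It fails at once if the other box's lid or latch is moved (distance of lid_b_edge from where it was at the start of the episode above 0.03 m or value of joint latch_b above 0.015 m).
It fails at once if another thing on the bench is moved or lifted more than 30 mm (distance of any of jar, phone, driver, mug, spool, marker, board from where it was at the start of the episode above 0.03 m).
It also fails if it takes over 48 s, if anything falls off the work surface, if the arm or the gripper's body presses on something with over 40 N, if the wrist force passes 120 N, or if a joint passes its speed limit or range.

## Working session

There is one attempt and no reset: what is moved stays moved. The work goes in short steps, Python scripts to look and compute and a shell command to move; the robot and the scene stay as the last step left them, time stands still between calls to the robot, and variables do not carry over. Pictures are saved under pics/ and viewed, and the job is handed in when it is done.

```bash
mkdir -p pics; ls; python3 - <<'E'
from station import r
import cv2,numpy as np
for n in ("side","top"):
    c=r.read_camera(n); cv2.imwrite(f"pics/{n}0.png",c["color"][:,:,::-1]); np.savez(f"{n}0.npz",**c)
    print(n,c["camera_matrix"].tolist(),c["R"].round(3).tolist(),c["t"])
print(r.state()); print(r.finger_overhang)
E
```

```text
pics
side [[463.2584068696615, 0.0, 316.8618698041678], [0.0, 463.2584068696615, 201.0976414314615], [0.0, 0.0, 1.0]] [[0.851, -0.525, -0.014], [-0.375, -0.59, -0.715], [0.367, 0.614, -0.699]] [-0.35483286  0.23698795  1.01086485]
top [[510.2389510851936, 0.0, 312.71700331996294], [0.0, 510.2389510851936, 207.07944039360783], [0.0, 0.0, 1.0]] [[-0.005, -1.0, -0.011], [-0.995, 0.006, -0.103], [0.103, 0.01, -0.995]] [0.00984476 0.44941771 1.43893238]
{'clock': 0.1, 'joint_positions': array([ 1.22519436e+00,  1.16468235e-01,  1.44215559e+00, -1.28189888e-05,
        1.58402613e+00, -3.77935052e-02]), 'qd': array([-0.00212962, -0.00010328, -0.00142466,  0.00011031, -0.0002375 ,
       -0.00052537]), 'joint_efforts': array([ 2.29221849e-03, -7.22898102e+01, -6.23872733e+01,  7.81966047e-02,
        2.26172071e-02, -9.22751087e-05]), 'ee_pos': array([0.20445936, 0.64312295, 0.23198525]), 'orientation': array([[ 3.02970799e-01, -3.46112750e-04, -9.52999777e-01],
       [ 9.52999254e-01, -9.99121657e-04,  3.02970996e-01],
       [-1.05702484e-03, -9.99999441e-01,  2.71405060e-05]]), 'contact_force': array([-0.20605626, -1.31436033, -0.2455471 ]), 'moment': array([0.00885526, 0.01234673, 0.05558676]), 'finger_gap': 0.09317639460821625}
0.014
```

View pics/side0.png

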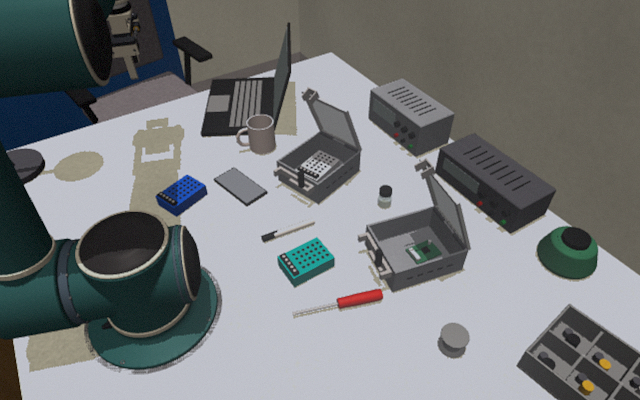

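View pics/top0.png

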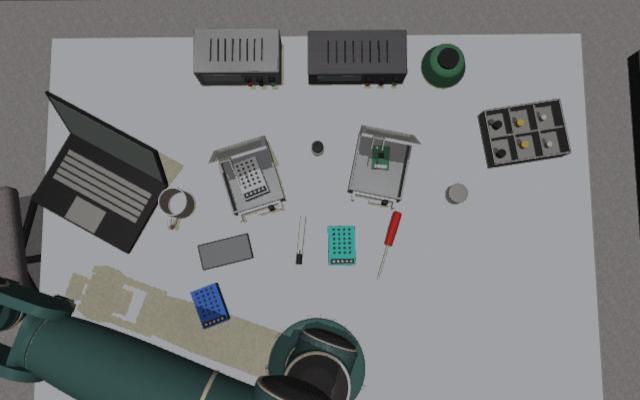

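The left box (side (318,165), top (250,180)) holds the perforated aluminium module. Lookalikes are the blue module at side (181,193) and the teal one at side (305,260), both on the bench, and the other box at side (415,245), which has a green board in it. I'll check the left box in close crops.

```bash
python3 - <<'E'
import cv2,numpy as np
t=np.load("top0.npz")["color"][:,:,::-1]; s=np.load("side0.npz")["color"][:,:,::-1]
a=cv2.resize(t[130:225,195:295],None,fx=5.6,fy=5.6,interpolation=cv2.INTER_CUBIC)
b=cv2.resize(s[80:210,265:375],None,fx=5.0*0.92,fy=5*.92,interpolation=cv2.INTER_CUBIC)
cv2.imwrite("pics/ca.png",a);cv2.imwrite("pics/cb.png",b)
E
```

```text
(no output)
```

View pics/ca.png

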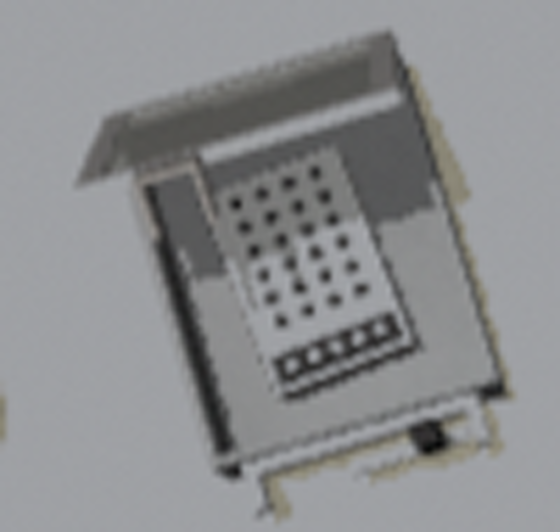

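View pics/cb.png

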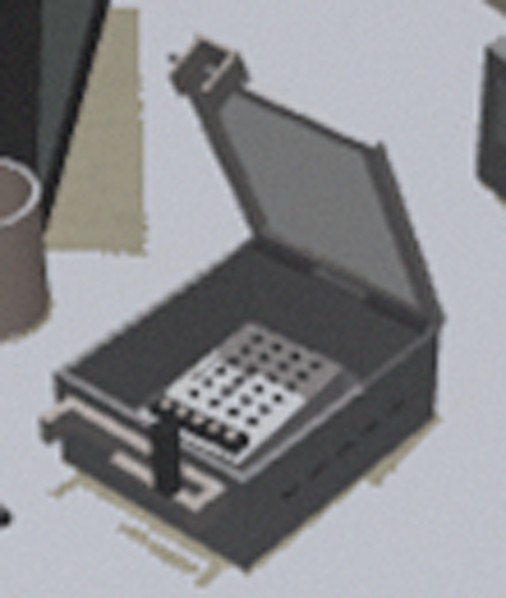

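The left box is box_a: the aluminium perforated case with its terminal strip is inside, the tab is at side (301,168), and the lid's free corners are near side (348,112) and (309,100). Next I'll fit the box pose and lid angle from both views.

```bash
cat > h.py <<'E'
import numpy as np
from scipy.spatial.transform import Rotation as Ro
def proj(c,X):
    p=c["R"]@np.asarray(X)+c["t"]; u=c["camera_matrix"]@p; return u[:2]/u[2]
def deproj(c,u,v):
    z=float(c["range_z"][int(round(v)),int(round(u))]); K=c["camera_matrix"]
    p=np.array([(u-K[0,2])/K[0,0]*z,(v-K[1,2])/K[1,1]*z,z]); return c["R"].T@(p-c["t"])
def onz(c,u,v,z):
    K=c["camera_matrix"]; o=-c["R"].T@c["t"]; d=c["R"].T@np.array([(u-K[0,2])/K[0,0],(v-K[1,2])/K[1,1],1]); return o+d*(z-o[2])/d[2]
def box(bx,by,yaw,p):
    c,s=np.cos(yaw),np.sin(yaw); return np.array([bx+c*p[0]-s*p[1],by+s*p[0]+c*p[1],p[2]])
def lidpt(bx,by,yaw,th,p): # p in hinge frame
    # rotate about y so -x goes up
    x=p[0]*np.cos(th)+p[2]*np.sin(th); z=-p[0]*np.sin(th)+p[2]*np.cos(th)
    return box(bx,by,yaw,[.09+x,p[1],.07+z])
E
python3 - <<'E'
from h import *
from scipy.optimize import least_squares
S=dict(np.load("side0.npz"));T=dict(np.load("top0.npz"))
B=[(S,277.6,161.7,(-.09,.075,.07)),(S,317.2,183.9,(-.09,-.075,.07)),(S,360.2,150,(.09,-.075,.07)),(S,318.9,203.9,(-.09,-.075,0)),(S,359.6,171.3,(.09,-.075,0)),
(T,236,213.6,(-.09,.075,.07)),(T,285.2,199.8,(-.09,-.075,.07)),(T,271.8,207.3,(-.108,-.034,.101)),(S,300.9,168,(-.108,-.034,.101))]
L=[(S,347.6,112.2,(-.18,-.075,.003)),(S,308,100,(-.18,.075,.003)),(T,195+78/5.6,130+185/5.6,(-.18,.075,.003)),(T,195+398/5.6,130+40/5.6,(-.18,-.075,.003))]
def f(q):
    e=[proj(c,box(*q[:3],p))-[u,v] for c,u,v,p in B]+[proj(c,lidpt(*q,p))-[u,v] for c,u,v,p in L]
    return np.ravel(e)
o=least_squares(f,[.7,.2,.2,1.2],loss="soft_l1"); print(o.x); print(f(o.x).reshape(-1,2).round(1))
q=o.x
print("tab",box(*q[:3],(-.108,-.034,.101)),"edge",lidpt(*q,(-.18,0,.006)),"hinge",lidpt(*q,(0,0,0)))
for u,v in((301,168),(300,172)): print(deproj(S,u,v))
print(deproj(T,272,207))
print("jar",onz(T,317,148,.0),onz(T,317,148,.055),"mug",deproj(T,176,200),"phone",deproj(T,225,250),"marker",deproj(T,300,245))
print("lidb", deproj(T,378,132),deproj(T,400,135),"latchb",deproj(T,385,203))
for u,v in ((215,155),(230,148),(250,143),(262,138),(240,150)): print("lid?",deproj(T,u,v))
for u,v in ((345,115),(355,140),(330,110),(335,120),(314,108)): print("lids?",deproj(S,u,v))
E
```

```text
[0.53706969 0.18226188 0.30205624 1.18389797]
[[ -1.2  -0.3]
 [  0.9   1.5]
 [  0.5   1.9]
 [ -0.5   0.9]
 [ -0.2  -0.2]
 [ -2.6  -0.4]
 [ -0.2  -2.9]
 [ -0.   -0.9]
 [  0.2   5. ]
 [  0.5  -1.8]
 [ -5.3 -10.3]
 [ -0.1  -0.1]
 [  0.7   7.6]]
tab [0.44407365 0.11767289 0.101     ] edge [0.56345766 0.19048412 0.23895899] hinge [0.62299511 0.20903544 0.07      ]
[0.48407059 0.19087591 0.04713206]
[0.44277581 0.12096432 0.10262921]
[0.44243601 0.11719288 0.09990317]
jar [ 0.62675658 -0.00589877  0.        ] [ 0.6145687  -0.00595783  0.055     ] mug [0.47404042 0.40473685 0.00891668] phone [0.32859501 0.26141723 0.00239649] marker [0.34160531 0.04450839 0.01084468]
lidb [ 0.63494307 -0.16782222  0.15220674] [ 0.63293145 -0.23014742  0.12572344] latchb [ 0.45168656 -0.18980724  0.09798271]
lid? [0.57675458 0.26434451 0.14944924]
lid? [0.60378203 0.23136693 0.11156293]
lid? [0.61290209 0.17429067 0.13033349]
lid? [0.63171399 0.14444817 0.10838255]
lid? [0.5821764  0.19275742 0.18406877]
lids? [0.58069202 0.12719057 0.22027674]
lids? [0.62304879 0.13690877 0.12023381]
lids? [0.56853102 0.17680714 0.21180902]
lids? [0.58522201 0.17811134 0.17443833]
lids? [0.56141843 0.24436814 0.18340006]
```

```bash
python3 - <<'E'
from h import *
import cv2
from scipy.optimize import least_squares
S=dict(np.load("side0.npz"));T=dict(np.load("top0.npz"))
B=[(S,277.6,161.7,(-.09,.075,.07)),(S,317.2,183.9,(-.09,-.075,.07)),(S,360.2,150,(.09,-.075,.07)),(S,318.9,203.9,(-.09,-.075,0)),(S,359.6,171.3,(.09,-.075,0)),
(T,236,213.6,(-.09,.075,.07)),(T,285.2,199.8,(-.09,-.075,.07)),(T,271.8,207.3,(-.108,-.034,.101)),(T,195+398/5.6,130+40/5.6,(.09,-.075,.07))]
L=[(S,347.6,112.2,(-.18,-.075,.003)),(T,195+78/5.6,130+185/5.6,(-.18,.075,.003))]
def f(q):
    e=[proj(c,box(*q[:3],p))-[u,v] for c,u,v,p in B]+[proj(c,lidpt(*q,p))-[u,v] for c,u,v,p in L]
    return np.ravel(e)
o=least_squares(f,[.7,.2,.2,1.2],loss="soft_l1"); q=o.x;print(q); print(f(q).reshape(-1,2).round(1).tolist())
np.save("q.npy",q)
print("tab",box(*q[:3],(-.108,-.034,.101)),"edge",lidpt(*q,(-.18,0,.006)),"hinge",lidpt(*q,(0,0,0)))
for n,c,(x0,y0,x1,y1) in(("oa",T,(195,120,295,225)),("ob",S,(265,80,375,210))):
    k=5.2 if n=="oa" else 4.5
    im=cv2.resize(c["color"][y0:y1,x0:x1,::-1],None,fx=k,fy=k)
    def P(X): return tuple(int(i) for i in (proj(c,X)-[x0,y0]+.5)*k)
    W=[]
    for z in(0,.07):
        a=[box(*q[:3],(sx*.09,sy*.075,z)) for sx,sy in((-1,-1),(-1,1),(1,1),(1,-1))]; W.append((a,(0,0,255)))
    W.append(([lidpt(*q,(x,y,.006)) for x,y in((0,-.075),(0,.075),(-.18,.075),(-.18,-.075))],(0,200,0)))
    W.append(([box(*q[:3],(-.108+a*.006,-.034+b*.007,.101)) for a,b in((-1,-1),(-1,1),(1,1),(1,-1))],(255,0,0)))
    for a,col in W: cv2.polylines(im,[np.array([P(X) for X in a])],True,col,1)
    cv2.imwrite(f"pics/{n}.png",im)
E
```

```text
[0.53629109 0.18187568 0.29999079 1.17680782]
[[-1.4, -0.2], [0.6, 1.7], [0.4, 2.1], [-0.7, 1.1], [-0.3, 0.0], [-2.6, -0.1], [-0.1, -2.5], [0.1, -0.6], [0.2, -0.4], [0.0, -1.2], [0.2, 0.6]]
tab [0.44316184 0.11747892 0.101     ] edge [0.56155305 0.18968987 0.2385126 ] hinge [0.62227162 0.20847171 0.07      ]
```

View pics/oa.png

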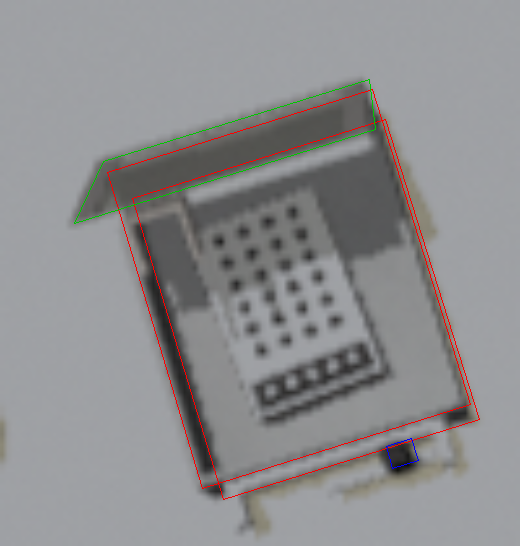

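View pics/ob.png

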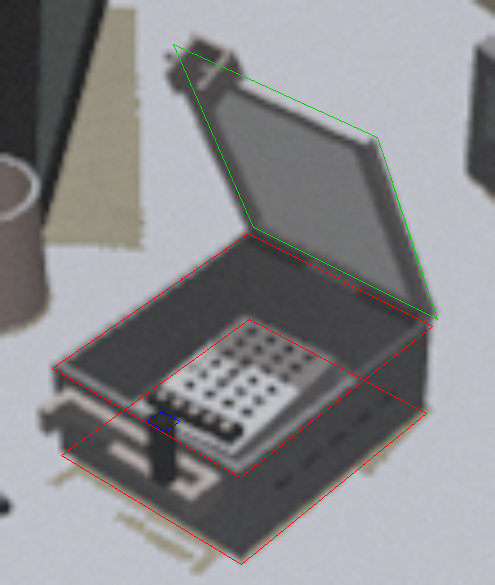

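```bash
python3 - <<'E'
from h import *
for n in("top0","side0"):
    c=dict(np.load(n+".npz")); z=c["range_z"]; v,u=np.nonzero(z>0); K=c["camera_matrix"]; d=z[v,u]
    P=(np.stack([(u-K[0,2])/K[0,0]*d,(v-K[1,2])/K[1,1]*d,d],1)-c["t"])@c["R"]
    for nm,(a,b,e,f) in dict(laptop=(.3,.8,.42,.9),psinstr=(.7,1,-.2,.4),path=(.2,.7,.25,.42)).items():
        m=(P[:,0]>a)&(P[:,0]<b)&(P[:,1]>e)&(P[:,1]<f)&(P[:,2]>.03)&(P[:,2]<.45)
        if n=="top0" or nm!="path": print(n,nm,m.sum(),P[m].max(0) if m.any() else 0,P[m].min(0) if m.any() else 0)
E
```

```text
top0 laptop 3088 [0.73365924 0.71923439 0.22173812] [0.43471758 0.42004292 0.03008362]
top0 psinstr 8684 [0.9494806  0.34152008 0.1171572 ] [ 0.80438546 -0.19979503  0.03008883]
top0 path 892 [0.6111981  0.41999221 0.23775025] [0.20000635 0.25017325 0.03004886]
side0 laptop 1024 [0.73169451 0.70573903 0.21831127] [0.43614378 0.42004938 0.03005864]
side0 psinstr 7561 [0.95186227 0.33964745 0.11555531] [ 0.80252415 -0.19989214  0.03001739]
```

Everything along the path is below 0.26 m. I'll close the fingers, rise 0.12 m and turn to align tool x with box +y (tool y = down, tool z = box −x).

```bash
python3 -m jog '[[[0,-0.03,0],[0,-0.1,0],0],[[0,-0.03,0],[0,-0.15,0],0],[[0,-0.03,0],[0,-0.15,0],0],[[0,-0.03,0],[0,-0.15,0],0],[[0,0,0],[0,-0.057,0],0],[[0,0,0],[0,0,0],0]]' 20
```

```text
clock: 0.85
ee_pos: [0.2045, 0.6433, 0.3523]
orientation: [[-0.294, -0.0, -0.956], [0.956, -0.0, -0.294], [-0.0, -1.0, 0.0]]
contact_force: [-0.0, -0.3, 0.1]
finger_gap: 0.0381
```

```bash
python3 -m jog '[[[-0.03,0,-0.015],[0,0,0],0],[[-0.0535,0,-0.0265],[0,0,0],0],[[-0.0535,0,-0.0265],[0,0,0],0],[[-0.0535,0,-0.0265],[0,0,0],0],[[-0.0535,0,-0.0265],[0,0,0],0],[[-0.0535,0,-0.0265],[0,0,0],0],[[-0.0535,0,-0.0265],[0,0,0],0],[[-0.0535,0,-0.0265],[0,0,0],0],[[-0.0535,0,-0.0265],[0,0,0],0],[[-0.05,0,-0.0265],[0,0,0],0],[[-0.03,0,-0.02],[0,0,0],0],[[0,0,0],[0,0,0],0]]'
cat >> h.py <<'E'
def where():
    from station import r
    s=r.state(); q=np.load("q.npy"); d=s["ee_pos"]-[q[0],q[1],0]; c,n=np.cos(q[2]),np.sin(q[2])
    print("tip in box",np.round([c*d[0]+n*d[1],-n*d[0]+c*d[1],d[2]-.014],4),"gap",round(s["finger_gap"],4),"F",s["contact_force"].round(1),"t",s["clock"])
E
python3 -c "from h import *; where()"
```

```text
clock: 2.35
ee_pos: [0.6257, 0.208, 0.351]
orientation: [[-0.291, -0.002, -0.957], [0.957, -0.001, -0.291], [-0.0, -1.0, 0.002]]
contact_force: [0.5, 1.2, 0.2]
finger_gap: 0.0004
tip in box [ 0.0932 -0.0015  0.337 ] gap 0.0004 F [0.5 1.2 0.2] t 2.35
```

```bash
python3 -m jog '[[[0,0.03,0],[0,0,0],0],[[0,0.04,0],[0,0,0],0],[[0,0.04,0],[0,0,0],0],[[0,0.025,0],[0,0,0],0],[[0,0,0],[0,0,0],0]]'
python3 - <<'E'
from h import *; where()
from station import r
import cv2
c=r.read_camera("side"); cv2.imwrite("pics/s1.png",cv2.resize(c["color"][40:210,235:405,::-1],None,fx=3.5,fy=3.5))
c=r.read_camera("top"); cv2.imwrite("pics/t1.png",cv2.resize(c["color"][90:230,190:330,::-1],None,fx=4,fy=4))
E
```

```text
clock: 2.98
ee_pos: [0.6231, 0.2103, 0.2155]
orientation: [[-0.295, -0.004, -0.956], [0.956, -0.001, -0.295], [0.0, -1.0, 0.004]]
contact_force: [0.1, -0.7, 0.4]
finger_gap: 0.0006
tip in box [0.0913 0.0015 0.2015] gap 0.0006 F [ 0.1 -0.7  0.4] t 2.975
```

View pics/s1.png

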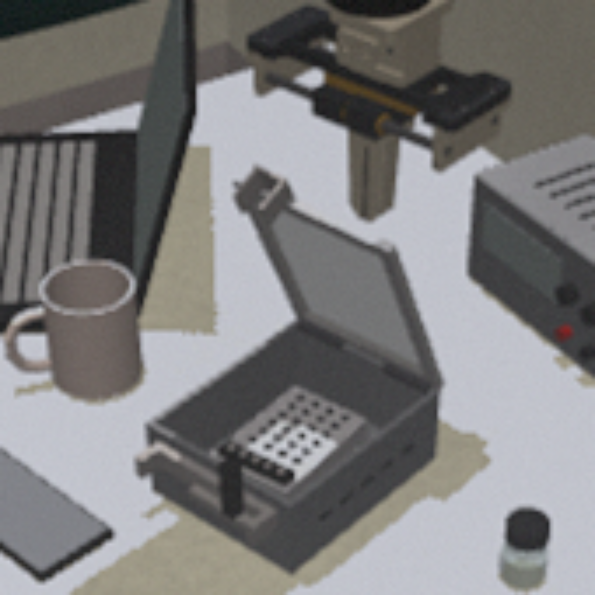

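```bash
python3 - <<'E'
from h import *
S=dict(np.load("side0.npz"));q=np.load("q.npy")
for p in ((.0913,.0015,.2015),(.084,.019,.2015),(.084,-.016,.2015)):print((proj(S,box(*q[:3],p))-[235,40])*3.5)
E
```

```text
[369.0052059  214.02646723]
[345.04925621 209.98550886]
[381.00012284 226.2633745 ]
```

The side view shows the closed fingertips behind the lid at (369,214), which matches the projected TCP, and they are clear of everything. I'll approach and push through the first part of the arc.

```bash
python3 -m jog '[[[0,0,0.018],[0,0,0],0],[[0,0,0.016],[0,0,0],0],[[0,0.001,0.008],[0,0,0],0],[[0,0.003,0.01],[0,0,0],0],[[0,0.006,0.0125],[0,0,0],0],[[0,0.0075,0.012],[0,0,0],0],[[0,0.009,0.011],[0,0,0],0]]'; python3 -c "from h import *; where()"
```

```text
clock: 3.95
ee_pos: [0.54, 0.1838, 0.1905]
orientation: [[-0.295, -0.0, -0.956], [0.956, -0.0, -0.295], [0.0, -1.0, 0.0]]
contact_force: [1.0, 1.0, 1.3]
finger_gap: 0.0003
tip in box [0.0041 0.0007 0.1765] gap 0.0003 F [1.  1.  1.3] t 3.95
```

```bash
python3 -m jog '[[[0,0.011,0.01],[0,0,0],0],[[0,0.011,0.009],[0,0,0],0],[[0,0.0115,0.008],[0,0,0],0],[[0,0.0125,0.0065],[0,0,0],0],[[0,0.013,0.0055],[0,0,0],0]]'; python3 - <<'E'
from h import *; where()
from station import r
import cv2
c=r.read_camera("side"); cv2.imwrite("pics/s2.png",cv2.resize(c["color"][40:210,235:405,::-1],None,fx=3.5,fy=3.5))
E
```

```text
clock: 4.58
ee_pos: [0.5032, 0.1724, 0.1312]
orientation: [[-0.295, -0.0, -0.956], [0.956, -0.0, -0.295], [0.0, -1.0, 0.0]]
contact_force: [0.6, -0.1, -0.6]
finger_gap: 0.0007
tip in box [-0.0345  0.0007  0.1172] gap 0.0007 F [ 0.6 -0.1 -0.6] t 4.575
```

View pics/s2.png

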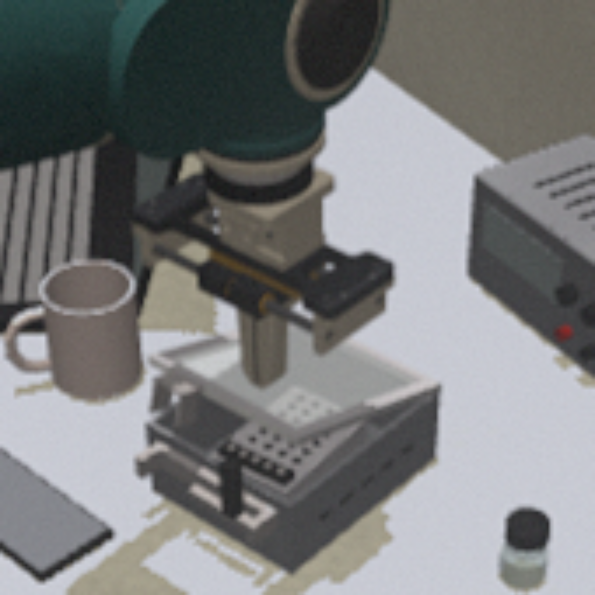

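The lid is following the fingertip (contact near (262,380)) at about 0.3 rad. I'll finish the close.

```bash
python3 -m jog '[[[0,0.012,0.004],[0,0,0],0],[[0,0.012,0.002],[0,0,0],0],[[0,0.009,0.001],[0,0,0],0],[[0,0.006,0],[0,0,0],0],[[0,0.003,0],[0,0,0],0],[[0,0.002,0],[0,0,0],0],[[0,0,0],[0,0,0],0]]'; python3 -c "from h import *; where()"
```

```text
clock: 5.5
ee_pos: [0.497, 0.1705, 0.09]
orientation: [[-0.295, 0.0, -0.956], [0.956, 0.0, -0.295], [-0.0, -1.0, -0.0]]
contact_force: [-13.5, -4.9, 22.0]
finger_gap: 0.0005
tip in box [-0.0409  0.0007  0.076 ] gap 0.0005 F [-13.5  -4.9  22. ] t 5.5
```

Tip height is 0.076 with 22 N upward reaction, so the lid is down. I'll lift off, move to the -y side beside the tab and look.

```bash
python3 -m jog '[[[0,-0.025,0],[0,0,0],0],[[0,-0.025,0],[0,0,0],0],[[-0.043,0,0],[0,0,0],0],[[-0.045,0,0],[0,0,0],0],[[0,0,0.03],[0,0,0],0],[[0,0,0.037],[0,0,0],0],[[0,0,0],[0,0,0],0]]'; python3 - <<'E'
from h import *; where()
from station import r
import cv2
c=r.read_camera("side"); cv2.imwrite("pics/s3.png",cv2.resize(c["color"][80:210,245:375,::-1],None,fx=4.5,fy=4.5));np.savez("side3.npz",**c)
c=r.read_camera("top"); cv2.imwrite("pics/t3.png",cv2.resize(c["color"][120:230,200:310,::-1],None,fx=5,fy=5));np.savez("top3.npz",**c)
E
```

```text
clock: 6.38
ee_pos: [0.4579, 0.0662, 0.1386]
orientation: [[-0.294, 0.001, -0.956], [0.956, 0.0, -0.294], [-0.0, -1.0, -0.001]]
contact_force: [-0.8, 0.3, 0.3]
finger_gap: 0.001
tip in box [-0.1091 -0.0874  0.1246] gap 0.001 F [-0.8  0.3  0.3] t 6.375
```

View pics/s3.png

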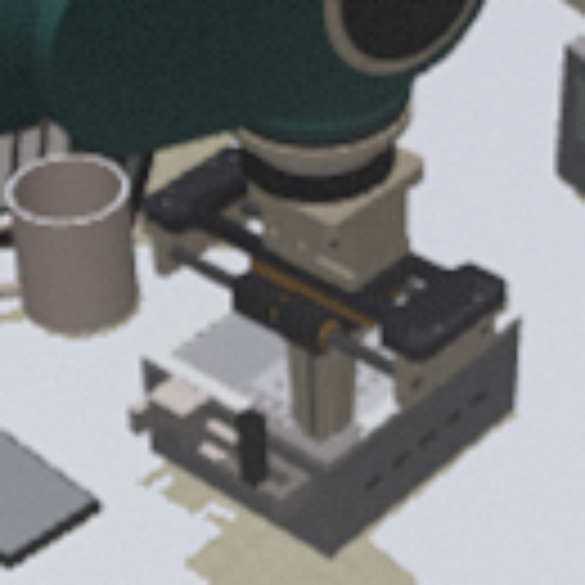

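View pics/t3.png

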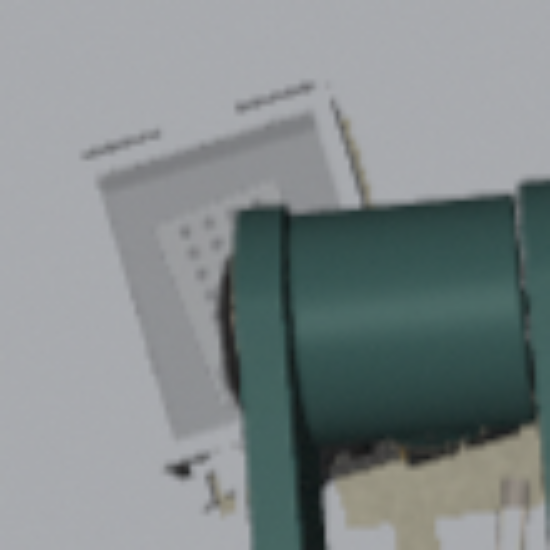

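The lid lies flat, with the panel flush on the rim. The tab stands at side crop (253,412), with the fingertip to its -y side. I'll recheck the tab position.

```bash
python3 - <<'E'
from h import *
c=dict(np.load("side3.npz")); q=np.load("q.npy")
for X in (onz(c,301.2,171.8,.101),deproj(c,301,172)):
    d=X-[q[0],q[1],0]; print(X,np.cos(q[2])*d[0]+np.sin(q[2])*d[1],-np.sin(q[2])*d[0]+np.cos(q[2])*d[1])
T=dict(np.load("top3.npz"));print([deproj(T,*p)[2] for p in((235,165),(238,200),(228,180))])
E
python3 -m jog '[[[0,0.015,0],[0,0,0],0],[[0,0.015,0],[0,0,0],0],[[0,0.008,0],[0,0,0],0],[[0,0,0],[0,0,0],0]]'; python3 -c "from h import *; where()"
```

```text
[0.4466397 0.121662  0.101    ] -0.10344131436491677 -0.03103148159452573
[0.44751993 0.12441116 0.09792246] -0.10178799384087239 -0.028665222865295437
[np.float64(0.07181805867244548), np.float64(0.07374878043695716), np.float64(0.07408288161300473)]
clock: 6.98
ee_pos: [0.4585, 0.0667, 0.0991]
orientation: [[-0.295, -0.002, -0.956], [0.956, -0.0, -0.295], [0.0, -1.0, 0.002]]
contact_force: [-0.5, 0.5, -0.4]
finger_gap: 0.0004
tip in box [-0.1084 -0.0871  0.0851] gap 0.0004 F [-0.5  0.5 -0.4] t 6.975
```

```bash
python3 -m jog '[[[0.012,0,0],[0,0,0],0],[[0.012,0,0],[0,0,0],0],[[0.008,0,0],[0,0,0],0],[[0.007,0,0],[0,0,0],0],[[0.007,0,0],[0,0,0],0],[[0.007,0,0],[0,0,0],0]]'; python3 -c "from h import *; where()"
```

```text
clock: 7.72
ee_pos: [0.4431, 0.1176, 0.1003]
orientation: [[-0.295, 0.0, -0.956], [0.956, -0.0, -0.295], [-0.0, -1.0, -0.0]]
contact_force: [0.7, -2.4, 1.8]
finger_gap: 0.0006
tip in box [-0.108  -0.0339  0.0863] gap 0.0006 F [ 0.7 -2.4  1.8] t 7.725
```

```bash
python3 -m jog '[[[0.005,0,0],[0,0,0],0],[[0.004,0,0],[0,0,0],0],[[0.003,0,0],[0,0,0],0],[[0,0,0],[0,0,0],0]]'; python3 -c "from h import *; where()"
```

```text
clock: 8.22
ee_pos: [0.4395, 0.1289, 0.1]
orientation: [[-0.295, -0.0, -0.956], [0.956, 0.0, -0.295], [0.0, -1.0, 0.0]]
contact_force: [-0.9, 0.2, -0.8]
finger_gap: 0.0006
tip in box [-0.1081 -0.022   0.086 ] gap 0.0006 F [-0.9  0.2 -0.8] t 8.225
```

```bash
python3 -m jog '[[[0.003,0,0],[0,0,0],0],[[0.002,0,0],[0,0,0],0],[[0,0,0],[0,0,0],0]]'; python3 - <<'E'
from h import *; where()
from station import r
import cv2
c=r.read_camera("side"); cv2.imwrite("pics/s4.png",cv2.resize(c["color"][80:210,245:375,::-1],None,fx=4.5,fy=4.5));np.savez("side4.npz",**c)
E
```

```text
clock: 8.6
ee_pos: [0.4381, 0.1336, 0.1001]
orientation: [[-0.295, -0.0, -0.956], [0.956, 0.0, -0.295], [0.0, -1.0, 0.0]]
contact_force: [0.0, -0.8, -0.8]
finger_gap: 0.0003
tip in box [-0.1081 -0.0171  0.0861] gap 0.0003 F [ 0.  -0.8 -0.8] t 8.6
```

View pics/s4.png

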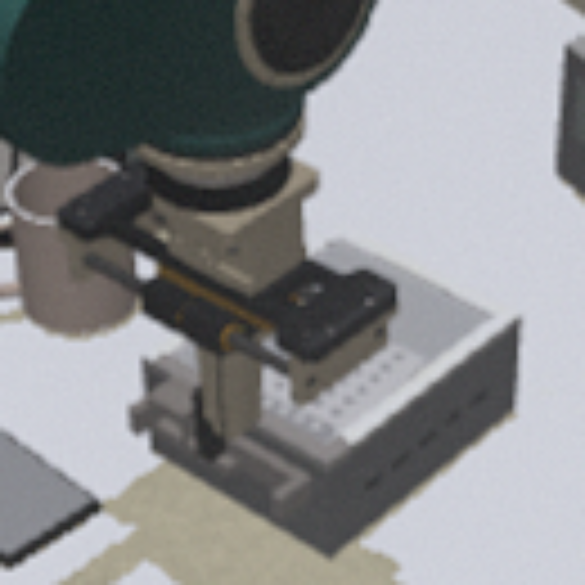

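The latch is moving; the tab is now at crop (207,425) and there's no end-stop force yet. I'll keep going in small steps.

```bash
python3 -m jog '[[[0.002,0,0],[0,0,0],0],[[0.002,0,0],[0,0,0],0],[[0,0,0],[0,0,0],0]]'; python3 -m jog '[[[0.002,0,0],[0,0,0],0],[[0,0,0],[0,0,0],0]]';python3 -c "from h import *; where()"
```

```text
clock: 9.02
ee_pos: [0.4376, 0.1353, 0.1002]
orientation: [[-0.294, 0.001, -0.956], [0.956, -0.005, -0.294], [-0.005, -1.0, 0.0]]
contact_force: [5.6, -22.1, 0.1]
finger_gap: 0.0005
clock: 9.28
ee_pos: [0.4374, 0.1358, 0.1003]
orientation: [[-0.294, 0.002, -0.956], [0.956, -0.008, -0.294], [-0.009, -1.0, 0.0]]
contact_force: [9.6, -37.1, 2.0]
finger_gap: 0.0003
tip in box [-0.1081 -0.0148  0.0863] gap 0.0003 F [  9.6 -37.1   2. ] t 9.275
```

The end stop is felt: 38 N against -y and the tip has stopped. I'll back off, lift clear and look.

```bash
python3 -m jog '[[[-0.01,0,0],[0,0,0],0],[[-0.02,0,0],[0,0,0],0],[[0,-0.03,0],[0,0,0],0],[[0,-0.06,0],[0,0,0],0],[[0,-0.06,0],[0,0,0],0],[[0,-0.04,-0.05],[0,0,0],0],[[0,0,-0.055],[0,0,0],0],[[0,0,-0.055],[0,0,0],0],[[0,0,-0.04],[0,0,0],0],[[0,0,0],[0,0,0],0]]'; python3 - <<'E'
from h import *; where()
from station import r
import cv2
c=r.read_camera("side"); cv2.imwrite("pics/s5.png",cv2.resize(c["color"][80:210,245:375,::-1],None,fx=4.5,fy=4.5));np.savez("side5.npz",**c)
cv2.imwrite("pics/s5f.png",c["color"][:,:,::-1])
c=r.read_camera("top"); cv2.imwrite("pics/t5.png",c["color"][:,:,::-1]);np.savez("top5.npz",**c)
E
```

```text
clock: 10.52
ee_pos: [0.6368, 0.1698, 0.2872]
orientation: [[-0.295, -0.003, -0.956], [0.956, -0.0, -0.295], [0.001, -1.0, 0.003]]
contact_force: [-0.4, -0.2, -0.1]
finger_gap: 0.0005
tip in box [ 0.0924 -0.0413  0.2732] gap 0.0005 F [-0.4 -0.2 -0.1] t 10.525
```

View pics/s5.png

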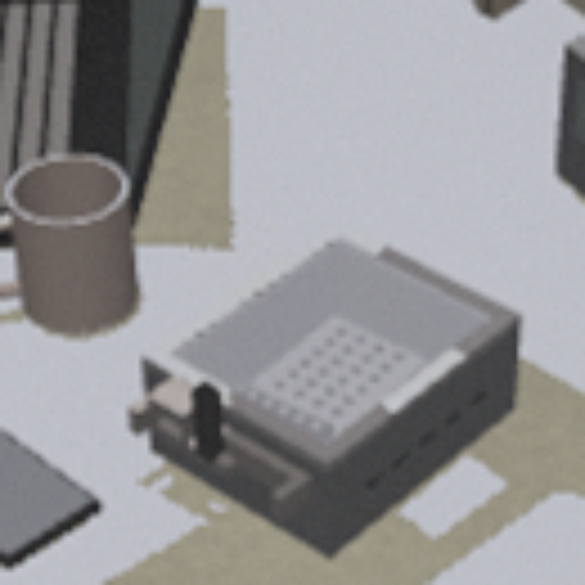

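View pics/s5f.png

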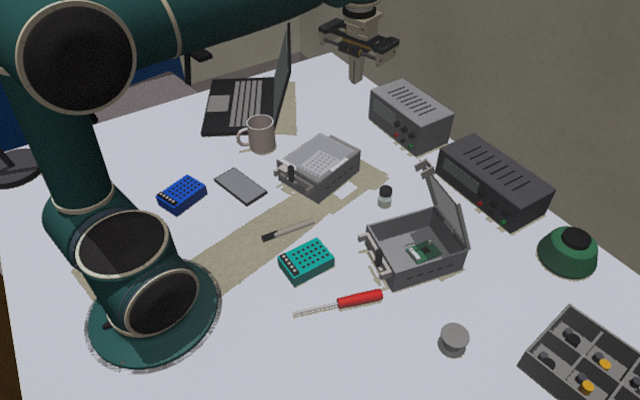

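View pics/t5.png

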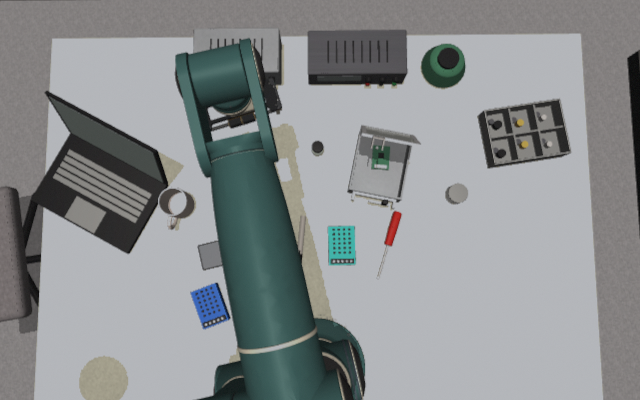

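```bash
python3 - <<'E'
from h import *
c=dict(np.load("side5.npz"));a=dict(np.load("side3.npz")); q=np.load("q.npy")
A=onz(a,245+253/4.5,80+413/4.5,.101);B=onz(c,245+207/4.5,80+388/4.5,.101)
d=B-A; print("tab travel between pics along box y",-np.sin(q[2])*d[0]+np.cos(q[2])*d[1],"x",np.cos(q[2])*d[0]+np.sin(q[2])*d[1])
for u,v in((320,140),(345,150),(300,165),(320,155)): print(deproj(c,u,v).round(4))
E
```

```text
tab travel between pics along box y 0.03497313194282536 x -0.0009008236326990895
[0.5755 0.2384 0.0754]
[0.6094 0.1621 0.0756]
[0.4713 0.172  0.0769]
[0.5383 0.1787 0.0774]
```

The tab travelled about 35 mm, the lid face is at 0.075–0.077 m all over, and the other things in view look unmoved. I'm handing the job in.

```bash
python3 -c "
from station import r
print(r.job_done())"
```

```text
the job is handed in; nothing more can be done
None
```

The lid of the left box, the one with the aluminium power supply, is shut and its latch is pushed fully across. I used only the closed fingertips and handed the job in at about 10.6 s of the 48 s limit. No verdict was reported.

- **Lid:** I pushed it down along its arc at a commanded rate of about 0.8 rad/s. The lid's outer face measured 0.075–0.077 m at four points, where fully shut is 0.076 m.
- **Latch:** I pushed the tab until it hit its stop, with 38 N felt there. The images show it moved about 35 mm along the box. The stop came about 8 mm further on than I had predicted from the full 35 mm finger width, probably because the tips are narrower.
- **Everything else:** In the last pictures the power supply, the other box's lid and latch, and the loose things look unmoved. I judged this by eye and did not measure it. The robot stood clear of everything, with about zero contact force.

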